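# Push the slate label over the end of the ledge

### The arm

A 6-joint arm with a two-finger parallel gripper is mounted at the origin on the work surface. World frame = base frame: x ahead of the robot, y to its left, z up, the work surface at z = 0. Lengths are in m, angles in degrees, forces in N, time in s.
With the tool pointing down it reaches from about 0.325 to 0.9 m from the base axis. Payload 6.1 kg.
Tool frame: the origin (TCP) lies midway between the tips of the shut fingers; the grasp point (between the pads) lies 19 mm behind it (bot.hold_point_z is the distance from the TCP to the grasp point, in m); y points along the fingers, z is the direction in which the jaws open and shut, and the axes are right-handed (so a half turn about y gives the same grasp; the last joint's range is limited). The gripper opens to 87 mm and grips with 3 to 60 N. Pads are 19 mm wide; open, the fingers measure 117 mm over their backs; the gripper's body (75 mm by 190 mm) begins 51 mm behind the grasp point.
Start: joints at [-7.225, 12.628, 87.462, -0, 79.91, -7.225], TCP at [0.625, -0, 0.223] pointing down, gripper open.
Joint ranges: [-170.65, 170.65], [-52.31, 119.04], [5.05, 147.46], [-71.25, 251.25], [11.57, 151.72], [-153.62, 153.62]. Speed limits (degrees/s): [147.25, 147.25, 172.46, 180, 180, 180].

### API

Orientations are given as [roll, pitch, yaw] about the fixed x, y, z axes, in that order (R = Rz(yaw) Ry(pitch) Rx(roll)).
In Python, from station import bot, eyes gives the robot as it stands. The module is installed in compiled form; this text tells all that it offers.
- The arm moves only by the tool servo_tool, never from a script. Its argument "targets" is a list of rows, each a list of 5 numbers: the shift along the tool's x, y, z normalised to -1 to 1, where 1 is 0.04 m, then the turn about the tool's y normalised to -1 to 1, where 1 is 0.08 rad, then the opening, from 0 (shut) to 1 (fully open). A call has 1 to 8 rows; each row shifts and turns the commanded pose from where the row before left it, along the tool's axes as they then stand; what a row does not reach is not made up. A row lasts 1/8 s, in which the tool goes at most 62.5 mm and 10.7 degrees, less where a joint would pass 70% of its speed; a pose out of reach is approached as far as the arm can. A call with a number of a shift or a turn outside -1 to 1 is refused whole. A call with a gripper value outside its range is refused whole. The fingers move at their own pace and stop on an object; the grip force is fixed at half the most. Time passes only in rows, so rows that do not move let the fingers close. It gives the time, the measured TCP pose, the force and the opening at its end, in the units of the state.
- bot.get_obs(): the state, without advancing time (a new reading comes with each control period).
- eyes.grab_frame(name): name is "scene" or "side" or "wrist"; returns the picture (400x640x3 uint8, red, green, blue); there is no depth.
- eyes.camera_info(name): a dict with "intrinsics" (3x3 intrinsics, pixels), "world_from_camera" (4x4, takes a point from camera to world coordinates). Camera axes: x right, y up, looking along -z (the intrinsics and any distortion apply to the point x, -y, -z); pixel columns grow to the right and rows downward; lengths in m; the calibration is good to about 2 mm. A picture is of the moment at which its call begins: read the wrist's pose just before it. camera_info takes no time and is no camera call; for the wrist camera it gives the pose at the moment of the call.
- bot.sign_off(): hands the job in, once; it reports no verdict.
Trained networks look in the newest picture that a camera, given by its name, has taken for a name from the list of things; names that differ only in an ending like _2 or _b are one class to them, and where a whole thing is asked for, a point or a joint stands for the part that bears it (a point fixed in the world has none). Each returns a list of dicts, best first, with "conf" (0 to 1); they miss things now and then, are a little off and sometimes report something else, mostly with a low value. They report only what shows in the picture. A call takes as long as a camera call. They do not tell look-alikes from the thing itself.
- eyes.spot_in(camera, thing): "extent" ([left, top, right, bottom] in pixels, round what is visible of it).
- eyes.tip_of(camera, thing): "xy" ([column, row] in pixels: a listed point, or the origin of a listed thing).
The state is a dict: "t": time; "joints": joint angles; "qvel": joint speeds; "joint_efforts": joint torques, N m; "eef_pos": TCP position; "ee_rot": TCP orientation; "ft_force": force on the tool from outside, world axes, zero at the start; "moment": the same for the moment, N m; "opening": opening from 0.0 (shut) to 1.0 (fully open).
Only numpy, scipy, OpenCV 4.12 (cv2) and the standard library are available. Lean on these libraries where they do the work, as an engineer would, in place of code of your own. Each camera call takes 0.05 s, during which the arm holds its last target.

### The job

A thin slate label plate lies on the raised wooden ledge. With the fingertips, slide it along the ledge towards the potted tree until about a third of its length sticks out past that end of the ledge, so that its edge is free to be taken later. Do not lift or tip the plate, leave it lying flat and roughly straight along the ledge, and do not disturb the other things on the bench.

Things in the scene. Friction and masses are not known exactly. Their poses are not given: they have to be found in the camera images.
- ledge: Raised step of light wood, fixed to the bench: a board 300 mm long (its y axis) and 120 mm wide (its x axis), whose flat top is 60 mm above the bench. Origin: centre of its footprint, at bench height; the two ends of the board are at y = +150 and -150 mm. Along the +x long side, away from the robot, runs a darker upstand 10 mm thick (x = 50 to 60 mm) that rises 12 mm above the flat top; the other long side and both ends are open. The bench is free below both ends.
- plate: Loose dark grey slate label plate, 110 mm long (its y axis), 70 mm wide (x), 6 mm thick, with an 8 mm hole near each end, about 130 g; lies flat on the ledge, its long side roughly along the ledge (within 8 degrees) and not yet overhanging. Origin: centre of its underside. It slides when pushed and tips off if more than half of it overhangs.
- tree: Small potted tree, about 240 mm high, in a round blue pot (radius 66 mm, 55 mm high), standing on the bench beyond one end of the ledge (at the ledge's +y end or -y end, differing from run to run). It shows which end is meant. Foliage reaches about 75 mm from its axis. Origin: centre of the pot's underside. Not to be disturbed.
- jar: Terracotta-coloured lidded jar, radius 34 mm, 95 mm high, standing on the bench beyond the other end of the ledge. Origin: centre of its underside. Not to be disturbed.
- wire_coil: Flat coil of copper wire, outer radius 42 mm, 14 mm high, lying on the bench beyond the ledge's far side. Origin: centre of its underside. Not to be disturbed.
- brush: Small flat brush with a wooden handle, about 200 mm long, under 30 mm high, lying on the bench beyond the ledge's far side, pointing roughly sideways. Not to be disturbed.
Not all that is in view belongs to the job. There is more than one size of the plate; the job needs the middle-sized.

How it is judged:
By the outcome, as a careful person would: the job done as asked, in the order asked, and still so for the second after the job is handed in, with the robot touching nothing.
It also fails if it takes over 40 s, if anything falls off the work surface, if the arm or the gripper's body presses on something with over 40 N, if the wrist force passes 120 N, or if a joint passes its speed limit or range.

## Working session

There is one attempt and no reset: what is moved stays moved. The work goes in short steps, Python scripts to look and compute and a tool call to move; the robot and the scene stay as the last step left them, time stands still between calls to the robot, and variables do not carry over. Pictures are saved under pics/ and viewed, and the job is handed in when it is done.

Besides the shell and the picture viewer there is one more tool, called after "Request:" in YAML: its name, and indented under it one key for each argument. servo_tool: Moves the arm, as the interface text tells. Its arguments: {"type":"object","properties":{"targets":{"type":"array"}},"required":["targets"]}

```bash
mkdir -p pics
cat > h.py <<'E'
import numpy as np,cv2
from station import bot,eyes
def save(n,f,img=None,crop=None,s=1):
    im=eyes.grab_frame(n) if img is None else img
    o=im
    if crop: o=im[crop[1]:crop[3],crop[0]:crop[2]]
    if s!=1:o=cv2.resize(o,None,fx=s,fy=s,interpolation=cv2.INTER_CUBIC)
    cv2.imwrite('pics/'+f,o[:,:,::-1]); return im
def ray(n,uv,ci=None):
    ci=ci or eyes.camera_info(n)
    K=np.array(ci['intrinsics']);T=np.array(ci['world_from_camera'])
    d=np.linalg.inv(K)@np.array([uv[0],uv[1],1.]);d=np.array([d[0],-d[1],-d[2]])
    return T[:3,3],T[:3,:3]@d
def onz(n,uv,z,ci=None):
    o,d=ray(n,uv,ci);return o+d*(z-o[2])/d[2]
def proj(n,p,ci=None):
    ci=ci or eyes.camera_info(n)
    K=np.array(ci['intrinsics']);T=np.array(ci['world_from_camera'])
    q=T[:3,:3].T@(np.array(p)-T[:3,3]);q=K@np.array([q[0],-q[1],-q[2]]);return q[:2]/q[2]
E
python3 - <<'E'
from h import *
for n in('scene','side','wrist'):
    im=save(n,n+'0.png');np.save(n+'0.npy',im)
    ci=eyes.camera_info(n);print(n,{k:np.round(v,3).tolist() if k in('intrinsics','world_from_camera') else v for k,v in ci.items()})
    for t in ('ledge','plate','tree','jar'): print(t,eyes.spot_in(n,t)[:4],eyes.tip_of(n,t)[:4])
print(bot.get_obs(),bot.hold_point_z)
E
```

```text
scene {'intrinsics': [[421.95, 0.0, 312.26], [0.0, 421.95, 188.926], [0.0, 0.0, 1.0]], 'world_from_camera': [[-0.885, -0.38, 0.268, 0.83], [0.465, -0.724, 0.509, 0.522], [0.001, 0.575, 0.818, 0.945], [0.0, 0.0, 0.0, 1.0]]}
ledge [{'extent': [292.3, 156.2, 394.9, 260.0], 'conf': 0.59}] [{'xy': [336.2, 215.7], 'conf': 0.84}]
plate [{'extent': [417.4, 222.8, 480.2, 256.5], 'conf': 0.8}, {'extent': [378.5, 180.5, 399.5, 208.2], 'conf': 0.65}, {'extent': [324.0, 183.5, 372.1, 228.8], 'conf': 0.6}] [{'xy': [447.4, 241.2], 'conf': 0.93}, {'xy': [387.4, 198.7], 'conf': 0.88}, {'xy': [348.8, 206.7], 'conf': 0.73}]
tree [{'extent': [401.3, 292.2, 477.0, 369.7], 'conf': 0.92}] [{'xy': [424.9, 341.0], 'conf': 0.88}]
jar [{'extent': [230.1, 85.3, 252.3, 119.8], 'conf': 0.69}] [{'xy': [242.2, 112.4], 'conf': 0.81}]
side {'intrinsics': [[491.284, 0.0, 315.688], [0.0, 491.284, 212.918], [0.0, 0.0, 1.0]], 'world_from_camera': [[0.964, 0.148, -0.22, 0.189], [-0.265, 0.475, -0.839, -1.277], [-0.02, 0.867, 0.497, 0.823], [0.0, 0.0, 0.0, 1.0]]}
ledge [{'extent': [277.4, 185.9, 337.9, 246.2], 'conf': 0.74
[... 1089 characters left out ...]
: 0.78}]
tree [] []
jar [] []
{'t': 1.35, 'joints': array([-7.22309441e+00,  1.26267801e+01,  8.74618044e+01, -1.26769089e-03,
        7.99095954e+01, -7.22466205e+00]), 'qvel': array([-0.14706351,  0.05998427,  0.06776404,  0.02577769, -0.01739511,
        0.09514509]), 'joint_efforts': array([-1.09533019e-03, -4.94550276e+01, -3.87712419e+01,  6.97499374e-02,
        4.67829430e-02, -1.90834731e-05]), 'eef_pos': array([6.25000081e-01, 9.40106191e-06, 2.22552610e-01]), 'ee_rot': array([-8.99983513e+01, -1.46708122e-03, -8.99982103e+01]), 'ft_force': array([-0.27074836,  0.71310115, -0.91174829]), 'moment': array([-0.00091404, -0.04719389, -0.00049812]), 'opening': 0.9976503531754877} 0.0187
```

View pics/scene0.png

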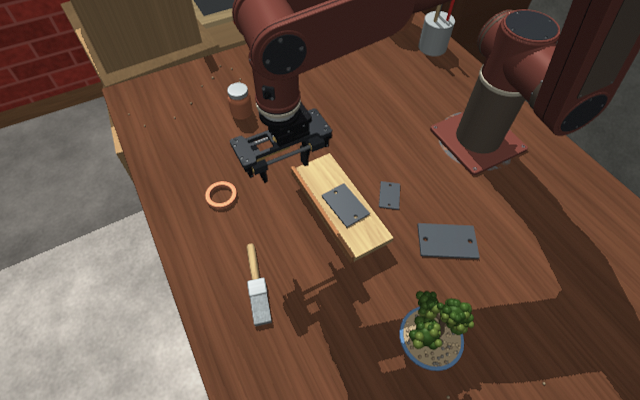

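View pics/side0.png

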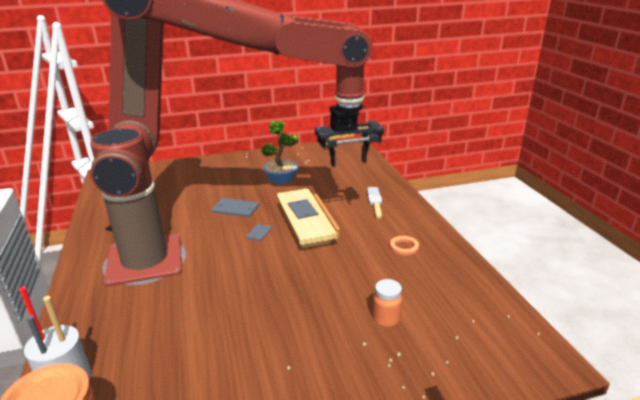

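View pics/wrist0.png

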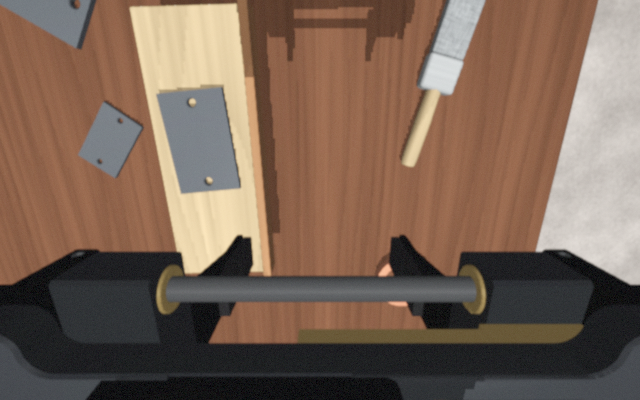

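Three plates are in the scene view: the large one at (447,240) on the bench, the small one at (390,196) on the bench, and a medium one at (345,205) on the ledge. The medium one fits, being middle-sized and lying on the ledge. The tree is beyond the +y end. Next I'll confirm with an enlarged crop and measure.

Run:
```python
from h import *
im=np.load('wrist0.npy')
save('wrist','crop1.png',im,(60,0,300,280),2.1)
ci=eyes.camera_info('wrist')
for n,uv in dict(pTL=(158,91),pTR=(221,86),pBR=(240,187),pBL=(182,193)).items(): print(n,onz('wrist',uv,.066,ci).round(4))
for n,uv in dict(lTL=(132,8),lTR=(237,4)).items(): print(n,onz('wrist',uv,.06,ci).round(4))
for n,uv in dict(big=(447,241),small=(388,198)).items(): print(n,onz('scene',uv,.0).round(4))
print('tree',onz('scene',(425,341),0),onz('side',(280.4,178.9),0),'jar',onz('scene',(242,112),0),onz('side',(388,316),0))
for r in ((329,153),(391,237),(357,257),(292,168)): print(onz('scene',r,.06))
```

```text
pTL [0.4545 0.1048 0.066 ]
pTR [0.5213 0.1096 0.066 ]
pBR [0.5318 0.0008 0.066 ]
pBL [ 0.4635 -0.0063  0.066 ]
lTL [0.4388 0.1819 0.06  ]
lTR [0.543  0.1852 0.06  ]
big [0.2936 0.2336 0.    ]
small [0.3527 0.0553 0.    ]
tree [0.49053396 0.40790743 0.        ] [0.49274167 0.40634466 0.        ] jar [ 0.57781545 -0.43003564  0.        ] [ 5.87593356e-01 -4.31645887e-01 -1.11022302e-16]
[ 0.44329747 -0.11363305  0.06      ]
[0.4387797  0.18161366 0.06      ]
[0.53734053 0.18879257 0.06      ]
[ 0.55551352 -0.11392967  0.06      ]
```

View pics/crop1.png

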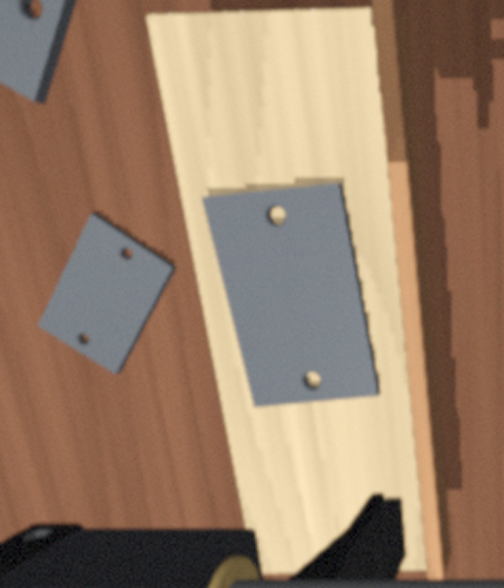

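The crop confirms the medium plate. It measures about 110×68 mm, lies on the ledge, and is turned about 4° relative to it. The ledge's +y end is at y≈0.1835 and the plate's rear edge is at y≈-0.003. I'll set both fingertips behind the rear end and push, so the two contacts square it up.

Request:
servo_tool:
  targets:
    - [0.25,0,-0.8,0,0.4]
    - [0.25,0,-0.8,0,0.4]
    - [0.25,0,-0.8,0,0.4]
    - [0.25,0.8,-0.8,-0.2,0.4]
    - [0,1,0,0,0.4]
    - [0,1,0,0,0.4]
    - [0,0,0,0,0.4]

```text
t: 2.22
eef_pos: [0.4941, -0.0394, 0.1076]
ee_rot: [-90.4, 0.1, -89.1]
ft_force: [0.3, 0.2, 0.6]
opening: 0.411
```

Request:
servo_tool:
  targets:
    - [0,0.7,0,0,0.4]
    - [0,0,0,0,0.4]

```text
t: 2.48
eef_pos: [0.4965, -0.0398, 0.0826]
ee_rot: [-90.1, 0.0, -89.1]
ft_force: [0.1, -0.3, -0.7]
opening: 0.403
```

Run:
```python
from h import *
o=bot.get_obs();print(o['eef_pos'],o['ee_rot'],o['ft_force'])
save('wrist','w1.png'); save('side','s1.png',crop=(200,100,440,280),s=3)
```

```text
[ 0.49650302 -0.03981071  0.08259172] [-9.01072722e+01  2.86682079e-02 -8.90741860e+01] [ 0.06246355 -0.25055079 -0.74292037]
```

View pics/w1.png

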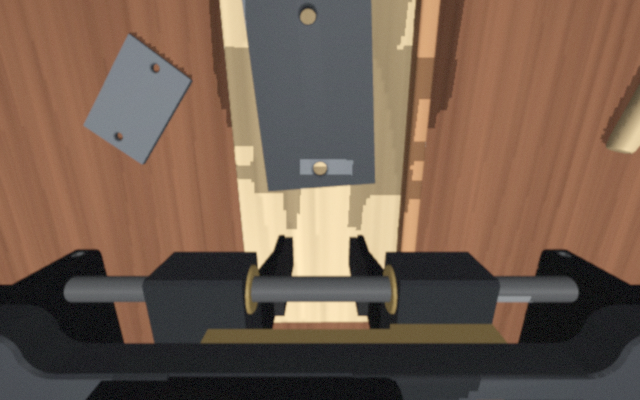

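View pics/s1.png

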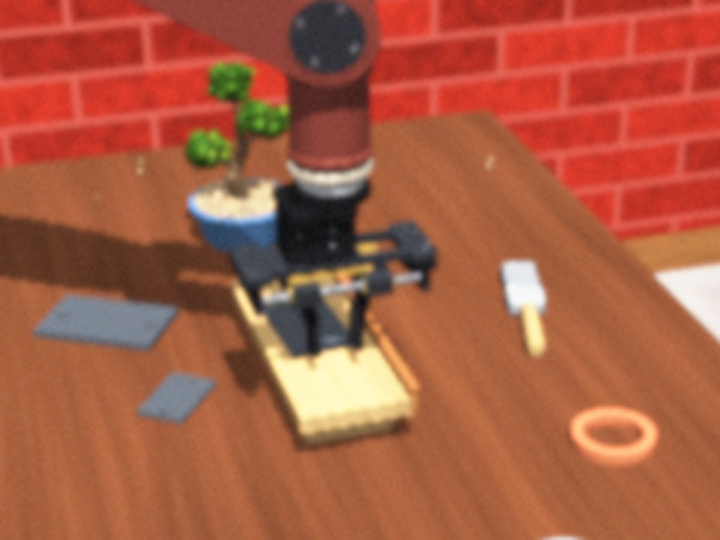

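The wrist view shows the fingers centred (column 320) behind the plate's rear corners (269,190) and (375,182). The ledge is symmetric in the image, so the tool is aligned. I'll lower to 2.5 mm above the ledge top.

Request:
servo_tool:
  targets:
    - [0,0.25,0,0,0.4]
    - [0,0.25,0,0,0.4]
    - [0,0,0,0,0.4]
    - [0,0,0,0,0.4]

```text
t: 3.08
eef_pos: [0.4969, -0.04, 0.0625]
ee_rot: [-90.0, 0.0, -89.1]
ft_force: [-0.4, 0.4, 1.0]
opening: 0.404
```

Request:
servo_tool:
  targets:
    - [-0.3,0,0,0,0.4]
    - [-0.3,0,0,0,0.4]
    - [-0.2,0,0,0,0.4]
    - [-0.2,0,0,0,0.4]
    - [-0.2,0,0,0,0.4]
    - [-0.2,0,0,0,0.4]
    - [0,0,0,0,0.4]

```text
t: 3.95
eef_pos: [0.496, 0.0167, 0.0625]
ee_rot: [-90.0, 0.0, -89.0]
ft_force: [0.2, 0.0, -0.5]
opening: 0.397
```

Run:
```python
from h import *
o=bot.get_obs();print(o['eef_pos'],o['ee_rot'],o['ft_force'])
save('wrist','w2.png')
```

```text
[0.49600021 0.0167435  0.062475  ] [-9.00082766e+01  2.79481691e-02 -8.90451513e+01] [ 0.20752313  0.03949171 -0.47582862]
```

View pics/w2.png

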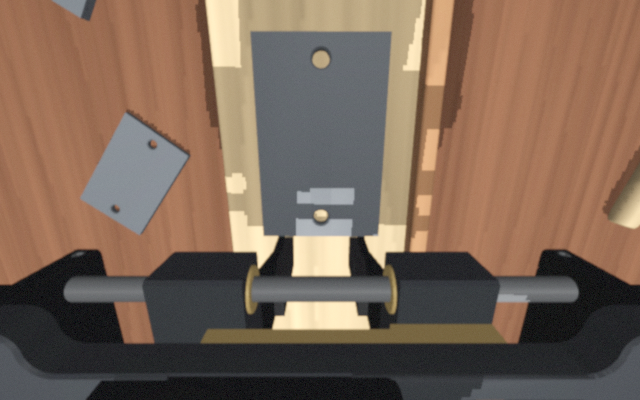

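The plate has moved and is now square in the image, with its rear edge at row 236 and front edge at row 32. I'll work out the remaining travel.

Run:
```python
from h import *
for uv in((263,236),(378,236),(252,32),(390,31)): print(uv,onz('wrist',uv,.066).round(4))
```

```text
(263, 236) [0.461  0.0261 0.066 ]
(378, 236) [0.5312 0.0272 0.066 ]
(252, 32) [0.4605 0.1359 0.066 ]
(390, 31) [0.5288 0.1374 0.066 ]
```

Request:
servo_tool:
  targets:
    - [-0.2,0,0,0,0.4]
    - [-0.25,0,0,0,0.4]
    - [-0.25,0,0,0,0.4]
    - [-0.25,0,0,0,0.4]
    - [-0.25,0,0,0,0.4]
    - [-0.25,0,0,0,0.4]
    - [-0.25,0,0,0,0.4]
    - [0,0,0,0,0.4]

```text
t: 5.0
eef_pos: [0.495, 0.0849, 0.0626]
ee_rot: [-90.0, 0.0, -89.0]
ft_force: [-0.3, 0.0, -0.2]
opening: 0.401
```

Run:
```python
from h import *
o=bot.get_obs();print(o['eef_pos'],o['ee_rot'],o['ft_force'])
save('wrist','w3.png'); save('scene','c3.png',crop=(260,130,500,310),s=3.3)
```

```text
[0.49498707 0.08485322 0.06258276] [-8.99955254e+01  1.48825384e-02 -8.90194996e+01] [-0.29161507  0.02154853 -0.21729447]
```

View pics/w3.png

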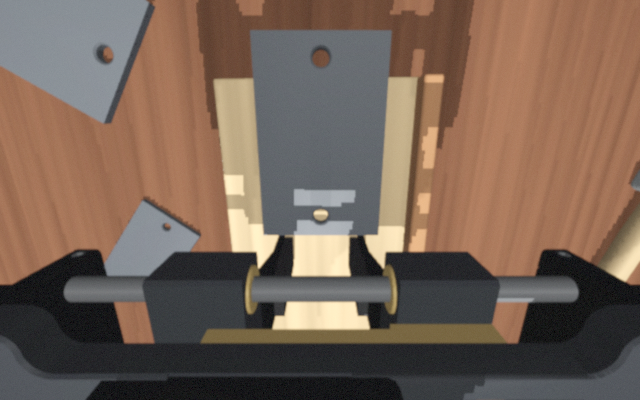

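View pics/c3.png

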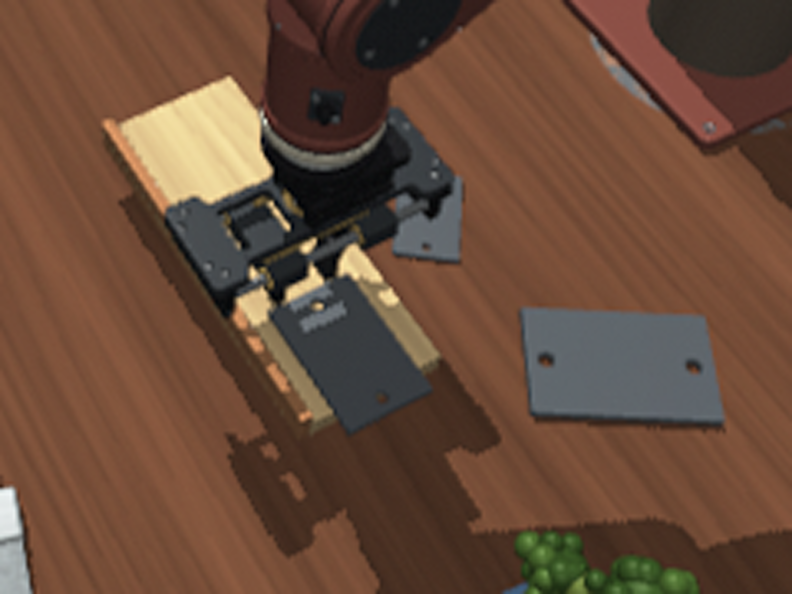

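Run:
```python
from h import *
for uv in((251,30),(391,30),(262,235),(378,235)): print(uv,onz('wrist',uv,.066).round(4))
for uv in((216,79),(250,78),(390,77),(416,77)): print(uv,onz('wrist',uv,.06).round(4))
```

```text
(251, 30) [0.4591 0.2045 0.066 ]
(391, 30) [0.5284 0.2056 0.066 ]
(262, 235) [0.4595 0.0944 0.066 ]
(378, 235) [0.5303 0.0955 0.066 ]
(216, 79) [0.4377 0.1825 0.06  ]
(250, 78) [0.456  0.1833 0.06  ]
(390, 77) [0.5311 0.185  0.06  ]
(416, 77) [0.5451 0.1852 0.06  ]
```

The overhang is now about 21 mm and the target is about 36.5 mm, so 15.6 mm remains.

Request:
servo_tool:
  targets:
    - [-0.15,0,0,0,0.4]
    - [-0.15,0,0,0,0.4]
    - [-0.09,0,0,0,0.4]
    - [0,0,0,0,0.4]
    - [0,0,0,0,0.4]

```text
t: 5.72
eef_pos: [0.4948, 0.0997, 0.0625]
ee_rot: [-90.0, 0.0, -89.1]
ft_force: [0.8, 0.0, -0.8]
opening: 0.402
```

Run:
```python
from h import *
o=bot.get_obs();print(o['eef_pos'],o['ee_rot'],o['ft_force'])
save('wrist','w4.png')
```

```text
[0.49475221 0.0996842  0.06254416] [-9.00012026e+01  9.43888942e-03 -8.90779532e+01] [ 0.81771167  0.01679629 -0.80333978]
```

View pics/w4.png

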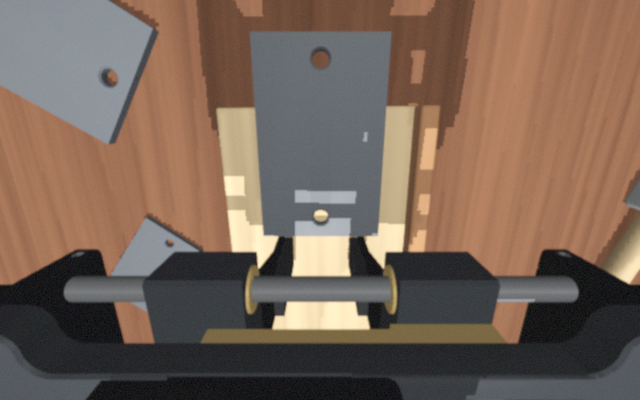

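Run:
```python
from h import *
for uv in((251,31),(391,31)): print(uv,onz('wrist',uv,.066).round(4))
for uv in((218,108),(250,107),(390,106),(414,106)): print(uv,onz('wrist',uv,.06).round(4))
```

```text
(251, 31) [0.4588 0.2196 0.066 ]
(391, 31) [0.5281 0.2206 0.066 ]
(218, 108) [0.4371 0.1832 0.06  ]
(250, 107) [0.4548 0.184  0.06  ]
(390, 106) [0.5321 0.1857 0.06  ]
(414, 106) [0.5453 0.1859 0.06  ]
```

Request:
servo_tool:
  targets:
    - [0.25,0,0,0,0.4]
    - [0.5,0,0,0,0.4]
    - [0.5,0,0,0,0.4]
    - [0,-1,0,0,0.4]
    - [0,-1,0,0,0.4]
    - [0,-1,0,0,0.4]
    - [0,0,0,0,0.4]
    - [0,0,0,0,0.4]

```text
t: 6.78
eef_pos: [0.4951, 0.0492, 0.1819]
ee_rot: [-90.0, -0.0, -89.1]
ft_force: [-0.8, -0.0, -0.6]
opening: 0.398
```

Run:
```python
from h import *
o=bot.get_obs();print(o['t'],o['eef_pos'],o['ft_force'])
save('wrist','w5.png'); save('scene','c5.png'); save('side','s5.png',crop=(200,100,440,340),s=2.4)
```

```text
6.775 [0.49509905 0.04915345 0.18185687] [-0.82408981 -0.01050475 -0.61463457]
```

View pics/w5.png

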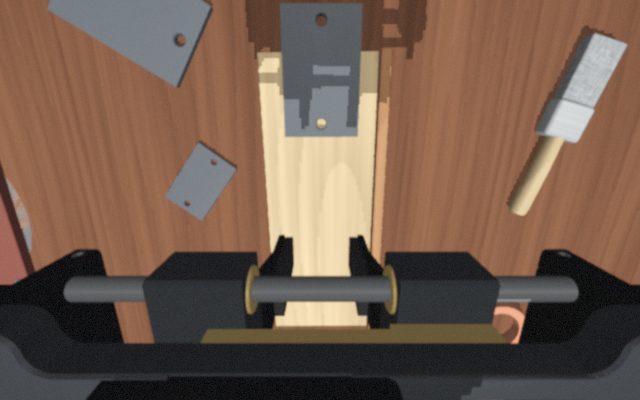

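View pics/c5.png

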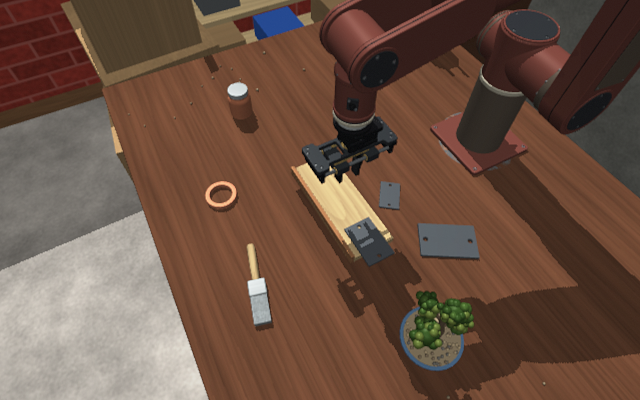

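View pics/s5.png

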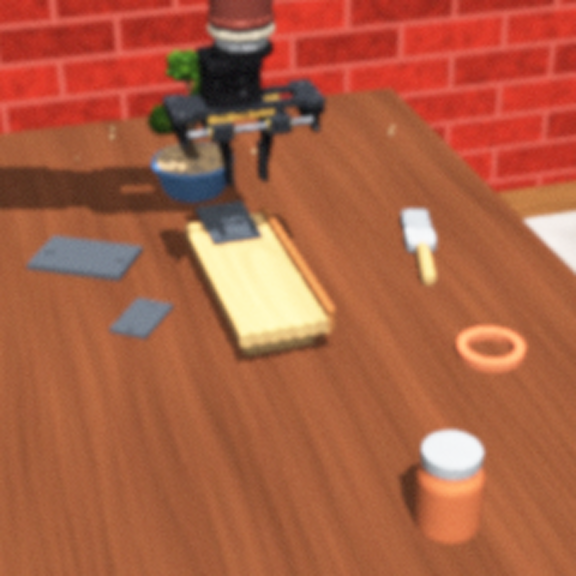

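Run:
```python
from h import *
for uv in((280,3),(362,4),(286,136),(357,135)): print(uv,onz('wrist',uv,.066).round(4))
for uv in((258,54),(378,51)): print(uv,onz('wrist',uv,.06).round(4))
a=np.load('scene0.npy').astype(int);b=eyes.grab_frame('scene').astype(int)
d=abs(a-b).sum(2)>60
for n,c in dict(tree=(395,285,480,372),jar=(225,80,256,122),coil=(200,178,240,212),brush=(240,240,275,328),big=(415,220,482,258),small=(377,180,402,210)).items(): print(n,d[c[1]:c[3],c[0]:c[2]].mean().round(3))
```

```text
(280, 3) [0.4577 0.2196 0.066 ]
(362, 4) [0.5267 0.2198 0.066 ]
(286, 136) [0.4605 0.1104 0.066 ]
(357, 135) [0.5283 0.1124 0.066 ]
(258, 54) [0.436  0.1817 0.06  ]
(378, 51) [0.5439 0.1857 0.06  ]
tree 0.153
jar 0.016
coil 0.0
brush 0.0
big 0.0
small 0.0
```

The overhang is about 35–36 mm, roughly 32% of the length, and the plate is flat, straight and clear of the gripper. The pixel change around the tree looks like the arm's shadow moving, since the pot and foliage sit at the same pixels in both views. Handing in.

Run:
```python
from h import *
print(eyes.tip_of('scene','tree')[:1],eyes.spot_in('scene','tree')[:1])
print(bot.sign_off())
```

```text
[{'xy': [426.1, 341.3], 'conf': 0.71}] [{'extent': [400.7, 291.6, 473.5, 370.0], 'conf': 0.85}]
the job is handed in; nothing more can be done
None
```

The middle-sized plate now lies flat on the ledge with about 35–36 mm of its 110 mm (roughly 32%) sticking out past the tree end. I pushed it from its rear end with both fingertips, which also squared up its initial angle of about 4°, then drew the gripper back and lifted it clear.

- **Position:** two wrist-camera measurements, before and after withdrawing, agreed on the overhang to about 1 mm. The plate is within about 1° of straight along the ledge.
- **Forces:** the wrist force stayed around 1 N or less at every reading, and the job took about 7 s on the robot's clock.
- **Other things:** the coil, brush and the other two plates showed no pixel change, and the jar under 2%.
- **One check disagreed:** 15% of the pixels around the tree changed. I put that down to the arm's moving shadow, because the tree was detected within about 1 px of where it started (only the right edge of its outline shifted, by 3.5 px).

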